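# Set the stand's leg to its length mark and hold it with the cam closed

## Task

Free the sprung leg of the stand by turning the blue clamp knob clockwise as far as it goes, then pull the leg out by its collar until the white index line stands at the yellow length pointer, with the red cam lever still open. Pause there a moment, then squeeze the red lever fully closed against the black grip plate while you keep the leg at the pointer; never close the lever away from it. Finish still squeezing the lever and grip plate with the leg at the pointer (the leg slides back if let go), and leave the other things on the worktop alone.

Things in the scene. Friction and masses are not known exactly. Their poses are not given: they have to be found in the camera images.
- stand: Fixed black holder plate 76 x 370 x 12 mm with a grey hub block (72 x 85 mm, top 60 mm above the worktop), the leg, and a white scale strip on its -x side. Origin on the worktop; +y is the way the leg slides out (to the robot's left, turned up to 0.25 rad). In this frame the knob's axis is at x 0, y -152 mm and the leg's collar middle at x 0, y = -40 mm + joint leg_slide.
- clamp_knob_grip (a point): Point on the blue knob's vertical axis at the height to grip, about 97 mm above the worktop; turns with the knob. The knob is a 48 mm disc with a bar handle 46 mm long, 14 mm thick, 72 to 104 mm above the worktop. At joint value 0 the bar lies along the stand's x axis and is gripped across the stand's y axis.
- clamp_knob (a joint): Angle of the clamp knob, rad: 0 locked, grows clockwise seen from above, end stop 1.5. It turns stiffly (0.06 N m) and stays where left. Below about 1.0 a pin in the hub blocks the leg; starts between 0 and 0.12.
- leg_slide (a joint): How far the leg is pulled out, m: 0 fully in (start), stop at 0.115; grows along the stand's +y axis. A spring pulls it back with about 4 to 6 N and it has 1 N friction; it slides back if let go, even with the cam closed.
- cam_lever (a joint): Travel of the red cam lever along the collar towards the grip plate (the stand's -y), m: 0 open, 0.016 closed (end stop). It needs about 6 N and stays where left on the leg; starts between 0 and 0.002.
- length_pointer (a joint): Setting of the yellow length pointer along the scale, m, on the same scale as joint leg_slide: the leg is at the mark when leg_slide equals this value (0.045 to 0.095). Fixed during the job.
- collar_grip (a point): Point on the leg above the collar's middle, 93 mm above the worktop, between the two upright plates to squeeze; axes as the stand's. Outer face of the fixed grip plate: 32 mm away along -y; of the red lever's plate: 32 mm along +y when open, 16 mm when closed (64 and 48 mm over both). The black collar below is 44 mm (x) by 52 mm (y), top 66 mm above the worktop.
- grip_plate: Fixed black plate on the -y end of the collar, 10 mm thick (y), 38 mm wide (x), from 64 to 114 mm above the worktop. Its body origin lies at the leg's axis under the collar's middle, 44 mm above the worktop.
- cam_tab: Upright red plate of the cam lever, 10 mm thick (y), 34 mm wide (x), from 68 to 114 mm above the worktop; free space inside the two plates is 44 mm when open. Its body origin lies at the leg's axis, under the collar's middle when the lever is open.
- index_line (a point): White index line on the -x side of the collar, at its middle, 44 mm above the worktop; moves with the leg.
- pointer_tip (a point): Tip of the low yellow length pointer (16 x 10 x 5 mm) on the white scale strip, 17 mm above the worktop. Axes as the stand's: index line at the pointer means equal y along the stand.
- salt_shaker: Small salt shaker with grey top, 44 x 44 x 90 mm, origin at its underside; bystander, leave alone.
- kitchen_timer: White kitchen timer with red dial, 57 x 71 x 68 mm, origin at its underside; bystander, leave alone.
- tape_roll: Roll of beige tape lying flat, 100 x 98 x 25 mm, origin at its underside; bystander, leave alone.
- sauce_bowl_4: Small beige sauce bowl, 76 x 76 x 30 mm, origin at its underside; bystander, leave alone.

How it is judged:
By the outcome, as a careful person would: the job done as asked, in the order asked, and still so for the second after the job is handed in, while the arm keeps its last pose, push and grip.
It also fails if it takes over 54 s, if anything falls off the work surface, if the arm or the gripper's body presses on something with over 40 N, if the wrist force passes 120 N, or if a joint passes its speed limit or range.

## Robot

A 6-joint arm with a two-finger parallel gripper is mounted at the origin on a cart in front of the work surface, level with it; the furniture and walls round the work are solid. World frame = base frame: x ahead of the robot, y to its left, z up, the work surface at z = 0. Lengths are in m, angles in rad, forces in N, time in s.
With the tool pointing down it reaches from about 0.275 to 0.875 m from the base axis. Payload 12.5 kg.
Tool frame: the origin (TCP) lies on the centre line of the jaws, within the pads' length; the fingertips stand r.finger_overhang ahead of it and the grasp point (between the pads) lies 3 mm ahead of it (r.finger_overhang is the distance from the TCP to the fingertips, in m); z points along the fingers, y is the line along which they close (so a half turn about z gives the same grasp; the last joint's range is limited). The gripper opens to 85 mm and grips with 20 to 120 N. Pads are 22 mm wide; open, the fingers measure 114 mm over their backs; the gripper's body (76 mm by 85 mm) begins 54 mm behind the grasp point. The pads swing forward as they close: fully open they stand 13 mm farther back than shut.
Start: joints at [-0.085, 0.351, 1.652, -0, 1.139, -0.085], TCP at [0.55, 0, 0.223] pointing down, gripper open.
Joint ranges: [-2.75, 2.75], [-0.79, 2.1], [0.01, 2.65], [-1.57, 4.71], [0.07, 3.14], [-2.87, 2.87]. Speed limits (rad/s): [2.22, 2.22, 2.79, 3.14, 3.14, 3.14].

## Interface

Orientations are given as a unit quaternion [x, y, z, w].
In Python, from cell import r, optics gives the robot as it stands. The module is installed in compiled form; this text tells all that it offers. Calls block until the motion is done:
- r.move_to(position, orientation): joint-space move of the TCP to a pose.
- r.move_linear(position, rot=None, vel=0.15): straight line of the TCP; rot=None keeps the orientation; vel is the mean speed in m/s.
- r.set_joints(angles): joint-space move.
- r.set_gripper(opening, squeeze=None): opening from 0.0 (shut) to 1.0 (fully open); squeeze is the grip in N (None keeps the last); returns when the fingers have stopped.
- r.sleep(seconds).
- r.inverse_kinematics(position, orientation): joint angles nearest the present ones, or None.
- optics.get_image(name): name is "scene" or "side" or "wrist"; returns a dict with "pixels" (384x512x3 uint8, red, green, blue), "depth" (384x512 float32, m along the optical axis (not along the pixel's ray), 0 where there is no reading), "fx", "fy", "cx", "cy" (pixels), "camera_from_world" (4x4, takes a point from world to camera coordinates); the wrist camera has in their place "mount" (4x4, takes a point from camera to tool coordinates, whose origin is the TCP and whose axes are the flange's). Camera axes: x right, y down, z forward; pixel columns grow to the right and rows downward; lengths in m; the calibration is good to about 2 mm. A picture is of the moment at which its call begins: read the wrist's pose just before it.
A pose or a line that the arm cannot do raises r.PlanningError and nothing moves.
- r.hand_in(): hands the job in; it is judged then, once.
Readings, each from a call of its own:
- r.current_t(): time.
- r.current_q(): joint angles.
- r.current_qvel(): joint speeds.
- r.current_effort(): joint torques, N m.
- r.current_tool_pos(): TCP position.
- r.current_ee_rot(): TCP orientation.
- r.current_contact_force(): force on the tool from outside, world axes, zero at the start.
- r.current_torque(): the same for the moment, N m.
- r.current_opening(): opening from 0.0 (shut) to 1.0 (fully open).
- r.current_finger_force(): force on a finger pad.
Only numpy, scipy, OpenCV 4.12 (cv2) and the standard library are available. Lean on these libraries where they do the work, as an engineer would, in place of code of your own. Each camera call takes 0.05 s, during which the arm holds its last target. There are 200 camera calls.

## Working session

There is one attempt and no reset: what is moved stays moved. The work goes in short steps, each a Python script; the robot and the scene stay as the last script left them, time stands still between calls to the robot, and variables do not carry over. Pictures are saved under pics/ and viewed, at most 11 in all, crops included, and the job is handed in when it is done.

```bash
mkdir -p pics; cat > h.py <<'E'
import numpy as np, cv2
from cell import r, optics
from scipy.spatial.transform import Rotation as R
def shot(n,f=None):
    p=np.array(r.current_tool_pos());q=r.current_ee_rot()
    d=optics.get_image(n)
    if n=="wrist":
        T=np.eye(4);T[:3,:3]=R.from_quat(q).as_matrix();T[:3,3]=p
        d["W"]=T@np.array(d["mount"])
    else: d["W"]=np.linalg.inv(d["camera_from_world"])
    if f: cv2.imwrite("pics/"+f,cv2.cvtColor(d["pixels"],cv2.COLOR_RGB2BGR))
    return d
def cloud(d):
    v,u=np.indices(d["depth"].shape);z=d["depth"]
    P=np.stack([(u-d["cx"])/d["fx"]*z,(v-d["cy"])/d["fy"]*z,z],-1)
    return P@d["W"][:3,:3].T+d["W"][:3,3]
def hsv(d): return cv2.cvtColor(d["pixels"],cv2.COLOR_RGB2HSV)
def ray(d,u,v,z):
    c=d["W"][:3,3];k=d["W"][:3,:3]@np.array([(u-d["cx"])/d["fx"],(v-d["cy"])/d["fy"],1])
    return c+k*(z-c[2])/k[2]
E
python3 - <<'E'
from h import *
for n in ["scene","side","wrist"]: 
    d=shot(n,n+"0.png"); print(n,d["W"].round(3).tolist(),d["fx"])
a=[cv2.imread(f"pics/{n}0.png") for n in("scene","side")]
cv2.imwrite("pics/both.png",cv2.resize(np.vstack(a),(400*1,600)))
print(r.finger_overhang,r.current_ee_rot(),r.current_t())
E
```

```text
scene [[0.802, -0.425, 0.42, -0.109], [-0.598, -0.576, 0.557, -0.878], [0.005, -0.698, -0.716, 1.249], [0.0, 0.0, 0.0, 1.0]] 423.0566574195057
side [[-0.942, -0.161, 0.295, 0.122], [-0.336, 0.466, -0.819, 1.237], [-0.005, -0.87, -0.493, 0.839], [0.0, 0.0, 0.0, 1.0]] 485.92349866636545
wrist [[1.0, 0.001, -0.0, 0.549], [0.001, -0.963, -0.269, 0.068], [-0.0, 0.269, -0.963, 0.374], [0.0, 0.0, 0.0, 1.0]] 329.46308656959775
0.022 [ 7.07095680e-01  7.07117761e-01 -2.70582363e-04 -3.11594427e-04] 0.15
```

View pics/scene0.png

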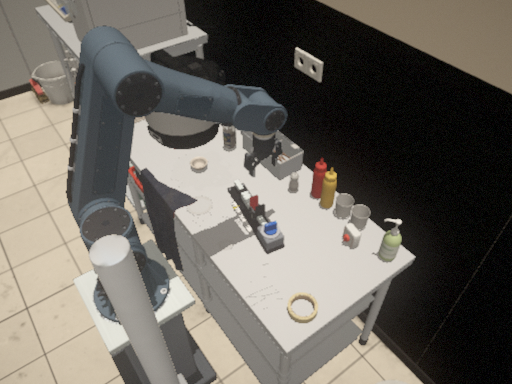

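View pics/wrist0.png

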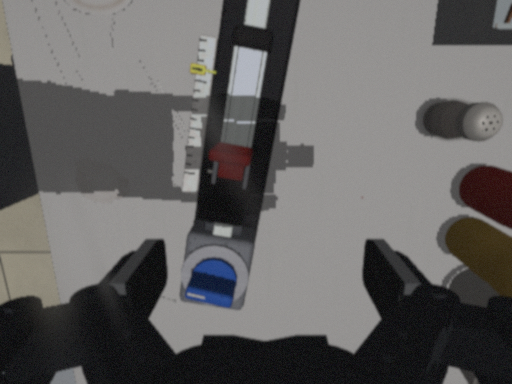

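View pics/side0.png

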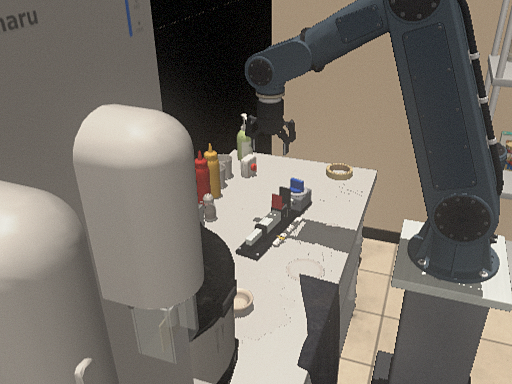

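The wrist view shows the blue knob at (213,283), red lever plate at (230,160), yellow pointer at (200,70), with the stand leaning slightly to +x. I'll measure these next.

```bash
cat >> h.py <<'E'
def blob(d,lo,hi,zlo,zhi,box=None):
    P=cloud(d);m=cv2.inRange(hsv(d),np.array(lo),np.array(hi))>0
    m&=(P[...,2]>zlo)&(P[...,2]<zhi)&(d["depth"]>0)
    if box: u0,v0,u1,v1=box;k=np.zeros_like(m);k[v0:v1,u0:u1]=1;m&=k
    n,l,s,c=cv2.connectedComponentsWithStats(m.astype(np.uint8))
    if n<2: return None
    i=1+np.argmax(s[1:,4]);vv,uu=np.where(l==i)
    return P[l==i],np.stack([uu,vv],1)
E
python3 - <<'E'
from h import *
d=shot("wrist");P=cloud(d);H=hsv(d)
for v,u in [(283,213),(290,205),(268,213),(160,230),(70,200),(120,193),(45,205),(150,350),(230,222)]: print(u,v,P[v,u].round(4),H[v,u])
for nm,lo,hi,a,b in [("blue",(105,120,40),(125,255,255),.06,.12),("red",(0,120,50),(8,255,255),.05,.13),("yel",(22,120,60),(35,255,255),.0,.04),("white",(0,0,120),(180,40,255),.004,.018)]:
    o=blob(d,lo,hi,a,b,(150,0,330,330))
    if o is None: print(nm,None);continue
    Q,px=o;print(nm,len(Q),Q.mean(0).round(4),Q.min(0).round(4),Q.max(0).round(4),px.min(0),px.max(0))
    rc=cv2.minAreaRect(Q[:,:2].astype(np.float32)*1000);print(rc)
    t=Q[Q[:,2]>np.percentile(Q[:,2],95)-.004];print(len(t),t[:,2].mean(),cv2.minAreaRect(t[:,:2].astype(np.float32)*1000))
# plate edges: dark pixels at z~0.012
m=((P[...,2]>.008)&(P[...,2]<.017)&(H[...,2]<70)).astype(np.uint8);m[:,:150]=0;m[:,330:]=0
Q=P[m>0];print(len(Q),cv2.minAreaRect(Q[:,:2].astype(np.float32)*1000))
c=d["pixels"][0:320,150:330];cv2.imwrite("pics/crop.png",cv2.cvtColor(cv2.resize(c,None,fx=1.87,fy=1.87*1),cv2.COLOR_RGB2BGR))
E
```

```text
213 283 [ 0.4994 -0.1082  0.0904] [111 186  52]
205 290 [ 0.4937 -0.1081  0.1026] [110 184  90]
213 268 [0.5494 0.068  0.3741] [111 171 137]
230 160 [0.5218 0.0179 0.1145] [  1 120  81]
200 70 [0.4834 0.0926 0.0171] [ 28 113 106]
193 120 [0.4721 0.0419 0.0114] [ 15   7 146]
205 45 [0.4888 0.117  0.0122] [ 60   4 179]
350 150 [0.6468 0.0077 0.0014] [ 20   5 146]
222 230 [ 0.5051 -0.0677  0.055 ] [ 60   4 178]
blue 1712 [ 0.4992 -0.1077  0.0887] [ 0.4749 -0.1249  0.0712] [ 0.5195 -0.0908  0.1061] [185 258] [235 306]
((498.773193359375, -106.21034240722656), (30.232059478759766, 44.14883804321289), 75.66606903076172)
539 0.1037086939869869 ((496.91326904296875, -114.1992416381836), (14.164848327636719, 43.61130142211914), 74.57354736328125)
red 578 [0.5211 0.0115 0.0947] [ 0.505  -0.009   0.0646] [0.5378 0.026  0.1168] [209 146] [250 179]
((521.120849609375, 8.31651782989502), (34.89204788208008, 32.829036712646484), 88.78163146972656)
250 0.11401335211943851 ((521.27587890625, 19.782634735107422), (9.76130199432373, 33.04286193847656), 82.24652862548828)
yel 93 [0.4808 0.0937 0.0175] [0.474  0.0897 0.0158] [0.4883 0.0983 0.0194] [191  64] [205  73]
((481.1445617675781, 93.862060546875), (7.8171820640563965, 14.422203063964844), 83.28849792480469)
93 0.01753628403668323 ((481.1445617675781, 93.862060546875), (7.8171820640563965, 14.422203063964844), 83.28849792480469)
white 524 [0.4903 0.1114 0.0123] [0.4797 0.0938 0.0099] [0.5002 0.1274 0.0168] [197  34] [216  69]
((489.3410949707031, 110.61917877197266), (32.399024963378906, 17.772666931152344), 79.80343627929688)
524 0.012327289219562502 ((489.3410949707031, 110.61917877197266), (32.399024963378906, 17.772666931152344), 79.80343627929688)
7252 ((517.7319946289062, 40.45024871826172), (256.603759765625, 89.39830017089844), 79.75332641601562)
```

View pics/crop.png

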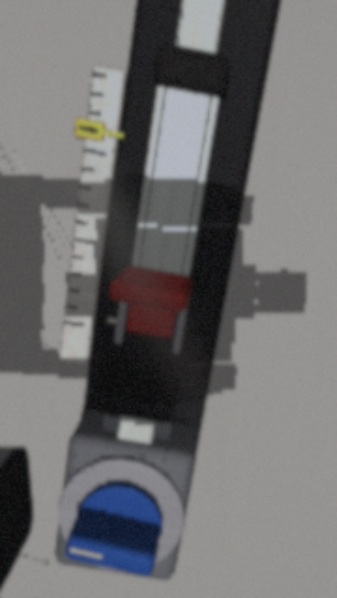

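The crop shows the pointer (tip on its right side, (123,133) in the crop), the red lever plate and the blue bar. The plate edges give a stand yaw of about -0.179, and the bar puts the knob at about 0.09. I'll hover above the collar with the camera on the stand's -x side to measure it closely, then go to the knob.

```bash
cat >> h.py <<'E'
YAW=-0.179
K0=np.array([0.4969,-0.1142])
def ori(a=0): # a: clockwise knob angle; tool x=-ex, y=ey, z down
    t=YAW-a
    c,s=np.cos(t),np.sin(t)
    return R.from_matrix(np.array([[-c,-s,0],[-s,c,0],[0,0,-1]]).T.copy().T).as_quat()
ex=np.array([np.cos(YAW),np.sin(YAW)]);ey=np.array([-np.sin(YAW),np.cos(YAW)])
def S(x,y,K=K0): return K+ex*x+ey*(y+.152)
E
python3 - <<'E'
from h import *
print(R.from_quat(ori()).as_matrix().round(3))
for a in (0,.09,1.5): print(r.inverse_kinematics([*K0,.1],ori(a)))
p=S(0,0);r.move_to([*p,.235],ori(0))
d=shot("wrist","close1.png");print(r.current_t(),r.current_tool_pos(),r.current_q())
E
```

```text
[[-0.984  0.178  0.   ]
 [ 0.178  0.984  0.   ]
 [ 0.     0.    -1.   ]]
[-3.17231558e-01  4.48772320e-01  1.86063535e+00 -4.44089210e-16
  8.32184983e-01 -1.70902788e+00]
[-3.17231558e-01  4.48772320e-01  1.86063535e+00 -4.44089210e-16
  8.32184983e-01 -1.61902788e+00]
[-3.17231558e-01  4.48772320e-01  1.86063535e+00 -4.44089210e-16
  8.32184983e-01 -2.09027884e-01]
1.4583 [0.52400497 0.03529226 0.23494625] [-2.13940184e-02  2.93377551e-01  1.70173675e+00 -2.45408976e-05
  1.14651657e+00 -1.41186911e+00]
```

View pics/close1.png

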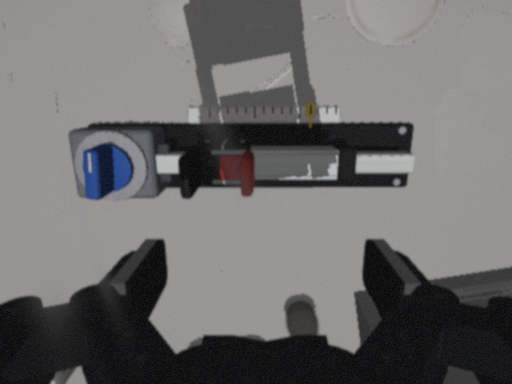

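The close view shows the knob at (108,170), grip plate at (188,175), red plate at (247,172) and pointer at (311,110). The image columns run along the stand's +y.

```bash
python3 - <<'E'
from h import *
d=shot("wrist");P=cloud(d);H=hsv(d)
def st(Q): # stand coords rel. K0
    q=Q[...,:2]-K0; return np.stack([q@ex,q@ey-.152,Q[...,2]],-1)
for nm,lo,hi,a,b,box in [("blue",(105,120,40),(125,255,255),.098,.11,(60,100,160,220)),("red",(0,100,50),(8,255,255),.107,.12,(200,120,280,210)),("yel",(15,120,60),(35,255,255),.0,.04,(290,95,330,130))]:
    o=blob(d,lo,hi,a,b,box)
    if o is None: print(nm,None);continue
    Q,px=o;q=st(Q);print(nm,len(q),"mid",((q.min(0)+q.max(0))/2).round(4),q.min(0).round(4),q.max(0).round(4),px.min(0),px.max(0),cv2.minAreaRect(Q[:,:2].astype(np.float32)*1000))
m=(P[...,2]>.107)&(P[...,2]<.12)&(H[...,2]<70);m[:,:170]=0;m[:,205:]=0;m[220:]=0
q=st(P[m]);print("grip",len(q),q.min(0).round(4),q.max(0).round(4))
m=(P[...,2]>.008)&(P[...,2]<.016)&(H[...,2]<70);m[:110]=0;m[200:]=0;Q=P[m];q=st(Q)
print("plate",np.percentile(q,[.5,99.5],axis=0).round(4),cv2.minAreaRect(Q[:,:2].astype(np.float32)*1000))
m=(P[...,2]>.056)&(P[...,2]<.064)&(H[...,1]<60);m[:,165:]=0;m[:110]=0;m[210:]=0;q=st(P[m]);print("hub",np.percentile(q,[1,99],axis=0).round(4))
c=d["pixels"][95:205,170:340];cv2.imwrite("pics/c2.png",cv2.cvtColor(cv2.resize(c,None,fx=4.5,fy=4.5,interpolation=cv2.INTER_CUBIC),cv2.COLOR_RGB2BGR))
E
```

```text
blue 740 mid [-0.001  -0.152   0.1021] [-0.0231 -0.1601  0.098 ] [ 0.0211 -0.1439  0.1062] [ 84 149] [103 198] ((495.54833984375, -114.57705688476562), (14.227017402648926, 44.08234405517578), 74.20796203613281)
red 343 mid [-0.0021 -0.0156  0.1119] [-0.018  -0.0211  0.1073] [ 0.0137 -0.01    0.1166] [240 157] [253 194] ((519.1102294921875, 20.464290618896484), (10.992379188537598, 31.68975257873535), 80.0387191772461)
yel 98 mid [-0.0507  0.0498  0.0178] [-0.0598  0.0459  0.0158] [-0.0417  0.0537  0.0198] [307 103] [314 120] ((482.9041442871094, 93.43024444580078), (7.814373970031738, 18.076032638549805), 79.7757339477539)
grip 531 [-0.0198 -0.0746  0.1071] [ 0.017  -0.0628  0.1162]
plate [[-0.0379 -0.1779  0.0087]
 [ 0.0354  0.1646  0.0144]] ((513.1857299804688, 22.332305908203125), (362.0566101074219, 88.08008575439453), 79.58448791503906)
hub [[-0.0359 -0.1939  0.0561]
 [ 0.0344 -0.1115  0.0636]]
```

View pics/c2.png

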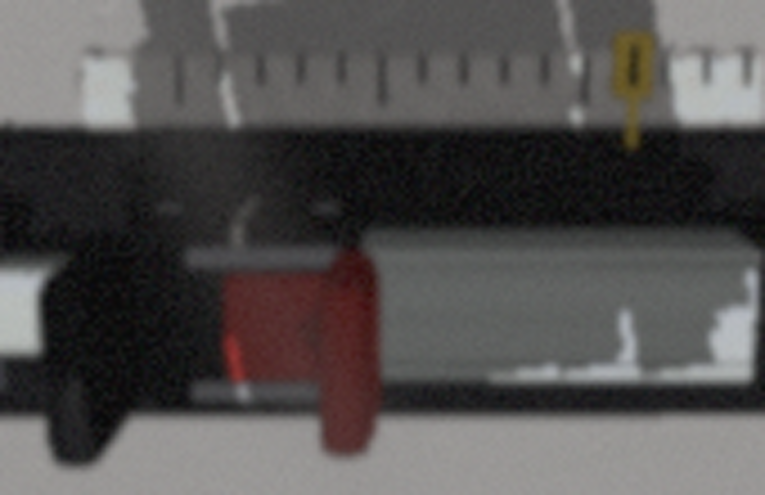

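```bash
sed -i 's/^K0=.*/K0=np.array([0.4959,-0.1141])/' h.py; python3 - <<'E'
from h import *
a0=.095
r.move_to([*K0,.17],ori(a0)); r.set_gripper(.5,40)
r.move_linear([*K0,.100],vel=.12)
print(r.current_t(),r.current_contact_force())
r.set_gripper(0,40); print(r.current_opening(),r.current_finger_force(),r.current_contact_force())
q=np.array(r.current_q())
for a in (.5,1.0,1.4,1.5,1.53):
    g=q.copy();g[5]+=a-a0;r.set_joints(g)
    print(a,r.current_t(),np.round(r.current_q()[5]-q[5]+a0,3),np.round(r.current_torque(),2),np.round(r.current_contact_force(),1))
E
```

```text
3.4333 [1.08656115 0.26656905 0.25727851]
-0.0031882056368154853 0.0 [-0.39813766 -0.13186911 -0.09570389]
0.5 4.3917 0.496 [ 0.01  0.   -0.03] [ 1.3 -0.4  0.9]
1.0 4.9417 0.995 [ 0.    0.01 -0.02] [-0.9 -0.6  0. ]
1.4 5.4083 1.394 [0.01 0.02 0.04] [-0.3  0.  -0.6]
1.5 5.6583 1.494 [0.02 0.01 0.05] [-0.6  0.1  0.5]
1.53 5.9083 1.527 [-0.03  0.02 -0.01] [-0.2  0.1  0.8]
```

```bash
python3 - <<'E'
from h import *
print(r.current_tool_pos(),R.from_quat(r.current_ee_rot()).as_matrix().round(2).tolist())
d=shot("wrist","miss.png")
E
```

```text
[ 0.49595315 -0.11411249  0.10014693] [[0.13, 0.99, 0.0], [0.99, -0.13, -0.0], [-0.0, 0.0, -1.0]]
```

View pics/miss.png

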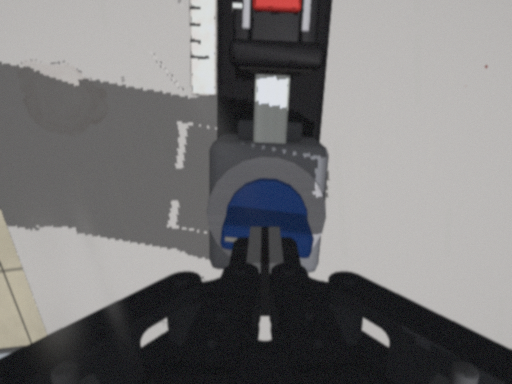

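The fingers are shut at (265,245) and cover the bar's middle, and the bar hasn't turned. Checking depths to see why.

```bash
python3 - <<'E'
from h import *
d=shot("wrist");P=cloud(d);T=np.linalg.inv(d["W"]) 
print(np.array(d["mount"]).round(3).tolist())
o=blob(d,(105,120,20),(125,255,255),.06,.13,(200,150,330,270));q,px=o
print(q.min(0),q.max(0))
t=q[q[:,2]>.099];print(len(t),t[:,2].max(),cv2.minAreaRect(t[:,:2].astype(np.float32)*1000))
for v in range(215,300,8): print(v,[P[v,u].round(4).tolist() for u in (235,252,277,300)])
s=shot("scene")
Q=cloud(s);b=blob(s,(105,120,40),(125,255,255),.05,.13)
print("scene blue",b[0].mean(0),b[0].max(0),len(b[0]))
s=shot("side");b=blob(s,(105,120,40),(125,255,255),.05,.13,(250,150,350,250))
print("side blue",b[0].mean(0),b[0].max(0),b[1].mean(0))
E
```

```text
[[0.001, -0.963, -0.269, 0.068], [1.0, 0.0, 0.001, -0.0], [-0.001, -0.269, 0.963, -0.151], [0.0, 0.0, 0.0, 1.0]]
[ 0.4742826  -0.12548598  0.07178762] [ 0.51966293 -0.09155506  0.12990098]
1084 0.12990098375781292 ((497.1390686035156, -112.12030029296875), (17.932376861572266, 43.88886260986328), 75.10028839111328)
215 [[0.4816, -0.104, 0.091], [0.4901, -0.1062, 0.0884], [0.5031, -0.1097, 0.0836], [0.5157, -0.113, 0.0794]]
223 [[0.4824, -0.1045, 0.1011], [0.4904, -0.1065, 0.0989], [0.5027, -0.1094, 0.0957], [0.5145, -0.1128, 0.0915]]
231 [[0.4822, -0.1075, 0.104], [0.4918, -0.1024, 0.1188], [0.5025, -0.1038, 0.1189], [0.5133, -0.1123, 0.1027]]
239 [[0.4818, -0.111, 0.1055], [0.492, -0.1027, 0.1264], [0.5022, -0.1035, 0.1277], [0.5128, -0.1155, 0.1048]]
247 [[0.4843, -0.1058, 0.1254], [0.4922, -0.1028, 0.1337], [0.5019, -0.1042, 0.1335], [0.5124, -0.1204, 0.1034]]
255 [[0.4849, -0.1058, 0.1326], [0.4925, -0.1026, 0.1408], [0.5017, -0.104, 0.1404], [0.5119, -0.124, 0.1047]]
263 [[0.4871, -0.1008, 0.1487], [0.4926, -0.1031, 0.146], [0.5014, -0.1043, 0.1458], [0.5098, -0.1094, 0.1388]]
271 [[0.4878, -0.1001, 0.1556], [0.4931, -0.1016, 0.1541], [0.5013, -0.1028, 0.154], [0.5088, -0.1039, 0.1539]]
279 [[0.4879, -0.1011, 0.1587], [0.4933, -0.1017, 0.1589], [0.5011, -0.1027, 0.159], [0.5083, -0.1038, 0.1588]]
287 [[0.4883, -0.1013, 0.163], [0.4935, -0.1017, 0.1635], [0.5009, -0.103, 0.163], [0.5079, -0.1042, 0.1626]]
295 [[0.49, -0.0968, 0.1741], [0.4937, -0.1012, 0.1683], [0.5008, -0.1026, 0.1677], [0.5072, -0.0983, 0.1754]]
scene blue [ 0.48329977 -0.11673666  0.10673057] [ 0.48329977 -0.11673666  0.10673057] 1
side blue [ 0.5122431  -0.11423751  0.10214522] [ 0.51426984 -0.11180388  0.10507865] [291.33333333 179.33333333]
```

The shut fingertips end at z≈0.11, not 0.078, so they closed above the bar. I'll calibrate by gently touching the bar top (z 0.104) with the shut tips.

```bash
python3 - <<'E'
from h import *
a0=.095
r.move_to([*K0,.100],ori(a0)); f0=np.array(r.current_contact_force())
z=.100
while z>.066:
    z-=.002; r.move_linear([*K0,z],vel=.03)
    f=np.array(r.current_contact_force())-f0
    if abs(f[2])>3: break
print(z,r.current_tool_pos(),f,r.current_t())
E
```

```text
0.094 [ 0.49640497 -0.11426302  0.09581918] [-6.37539181  1.92706274 27.00125248] 8.15
```

Contact came at TCP 0.096, so the shut tips sit about 8 mm behind the TCP. They should be 22 mm ahead, so I must work 30 mm lower than planned.

```bash
python3 - <<'E'
from h import *
a0=.095
r.move_linear([*K0,.112],vel=.1); r.set_gripper(.5,40)
f0=np.array(r.current_contact_force())
for z in (.1,.09,.08,.071):
    r.move_linear([*K0,z],vel=.06); f=np.array(r.current_contact_force())-f0
    if abs(f[2])>5: print("touch",z,f); break
else:
    r.set_gripper(0,40); print(r.current_opening(),r.current_finger_force(),np.round(r.current_contact_force(),1),r.current_t())
    if r.current_opening()>.08:
        q=np.array(r.current_q())
        for a in (.5,1.0,1.4,1.5,1.53):
            g=q.copy();g[5]+=a-a0;r.set_joints(g)
            print(a,r.current_t(),np.round(r.current_q()[5]-q[5]+a0,3),np.round(r.current_torque(),2),np.round(r.current_contact_force(),1))
shot("wrist","knob.png")
E
```

```text
0.15581904182648115 39.841219782829285 [-3.4 -6.3  3. ] 10.6167
0.5 11.0917 0.496 [ 0.78 -0.51 -0.1 ] [ 1.8  3.6 -3.6]
1.0 11.6417 0.997 [ 1.24 -1.04 -0.1 ] [ 4.8  6.3 -3.9]
1.4 12.1083 1.397 [ 1.32 -1.48 -0.1 ] [ 7.6  7.1 -5.4]
1.5 12.3583 1.498 [ 1.3  -1.58 -0.04] [ 9.   7.8 -7.1]
1.53 12.6083 1.526 [ 1.19 -1.43  0.92] [ 8.   7.8 -6.3]
```

View pics/knob.png

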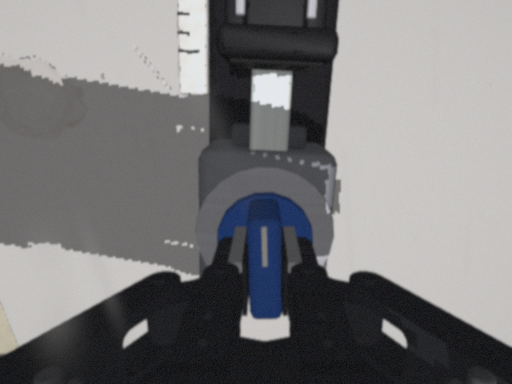

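The picture shows the bar now along the stand (about 90° turned) and held centrally. The 0.92 N m jump in torque confirms the end stop. Next is the collar: enter open, narrow to about 70 mm, and drag the leg with the -y finger on the grip plate only.

```bash
cat >> h.py <<'E'
EY=np.array([*ey,0])
def ysl(): return (np.array(r.current_tool_pos())[:2]-K0)@ey-.152
def fy(f0=0): return (np.array(r.current_contact_force())-f0)@EY
E
python3 - <<'E'
from h import *
r.set_gripper(.5)
r.move_linear([*K0,.145],vel=.15)
c=S(0,-.0415); r.move_to([*c,.15],ori(0)); r.set_gripper(1.0)
f0=np.array(r.current_contact_force())
for z in (.10,.062):
    r.move_linear([*c,z],vel=.1); print(z,np.round(r.current_contact_force()-f0,1))
r.set_gripper(.82); print(r.current_opening(),r.current_t())
f0=np.array(r.current_contact_force()); np.save("f0.npy",f0)
y=-.0415
for i in range(12):
    y+=.0015; r.move_linear([*S(0,y),.062],vel=.03)
    print(round(ysl(),4),round(fy(f0),2),end="; ")
d=shot("wrist","coll.png"); print(r.current_t())
E
```

```text
0.1 [-0.  -0.   0.6]
0.062 [ 0.4  0.5 -0.5]
0.8184299830673416 16.875
-0.0399 0.13; -0.0384 -0.25; -0.0371 -2.98; -0.0356 -4.06; -0.034 -3.48; -0.0324 -3.47; -0.0309 -3.18; -0.0294 -3.37; -0.0279 -1.85; -0.0264 -3.53; -0.0249 -2.73; -0.0234 -3.7; 19.925
```

View pics/coll.png

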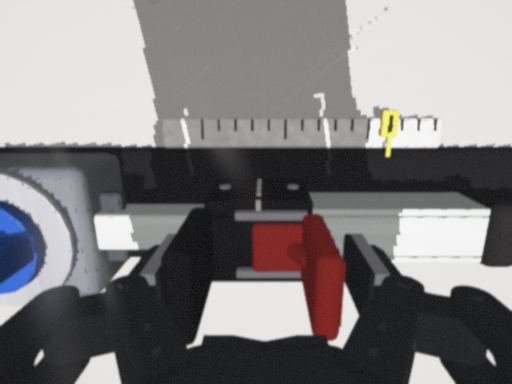

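The image shows the white index line at (259,195), the pointer tip at (388,155) and clearance between the lever and the +y finger. I can measure the remaining distance directly.

```bash
cat >> h.py <<'E'
def gap(d,u0=259):
    P=cloud(d);H=hsv(d);g=d["pixels"].astype(float).min(-1)
    def sy(p): return (p[:2]-K0)@ey-.152
    w=g[180:208,u0-8:u0+9];c=w.mean(0);k=np.clip(c-np.median(c)-0.25*(c.max()-np.median(c)),0,None);ui=u0-8+(k@np.arange(17))/k.sum()
    pi=ray(d,ui,195,.044)
    o=blob(d,(20,120,60),(35,255,255),.005,.04,(100,95,511,165));px=o[1];b=px[px[:,1]>px[:,1].max()-8];ut,vt=b.mean(0)
    pt=ray(d,ut,vt,.017);pm=ray(d,*px.mean(0),.017)
    ii=int(round(ui))
    print("idx u %.1f sy %.4f sx %.4f depthpt"%(ui,sy(pi),(pi[:2]-K0)@ex),P[195,ii].round(4),"| tip",ut.round(1),vt,"sy %.4f mid %.4f"%(sy(pt),sy(pm)),"gap %.4f"%(sy(pt)-sy(pi)),"tcp %.4f"%ysl())
    return sy(pt)-sy(pi)
E
python3 - <<'E'
from h import *
gap(shot("wrist"))
E
```

```text
idx u 258.3 sy -0.0269 sx -0.0168 depthpt [0.4971 0.0129 0.0591] | tip 387.4 153.20454545454547 sy 0.0503 mid 0.0493 gap 0.0772 tcp -0.0234
```

```bash
python3 - <<'E'
from h import *
f0=np.load("f0.npy");y=ysl()
r.move_linear([*S(0,y+.066),.062],vel=.06); print(fy(f0),r.current_t())
d=shot("wrist","near.png");g=gap(d)
if .004<g<.018:
    r.move_linear([*S(0,ysl()+g),.062],vel=.03); d=shot("wrist","at.png");g=gap(d)
print(fy(f0),r.current_opening(),r.current_t())
c=d["pixels"][90:340,100:440];cv2.imwrite("pics/at2.png",cv2.cvtColor(cv2.resize(c,None,fx=2.2,fy=2.2,interpolation=cv2.INTER_CUBIC),cv2.COLOR_RGB2BGR))
E
```

```text
-3.9155191336268182 21.225
idx u 258.3 sy 0.0390 sx -0.0168 depthpt [0.5087 0.0778 0.0595] | tip 277.2 153.1951219512195 sy 0.0500 mid 0.0498 gap 0.0110 tcp 0.0425
idx u 258.3 sy 0.0499 sx -0.0168 depthpt [0.511  0.0885 0.0584] | tip 258.9 153.15384615384616 sy 0.0499 mid 0.0499 gap -0.0000 tcp 0.0534
-4.350441514749809 0.8161254273982186 21.8417
```

View pics/at2.png

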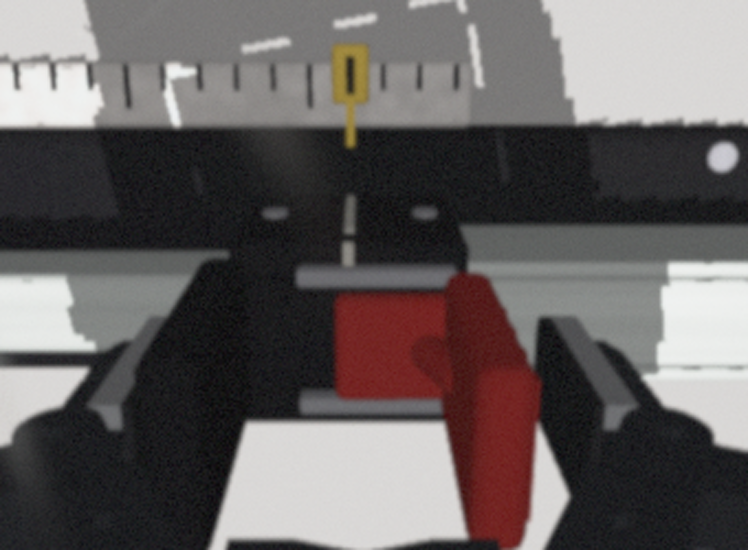

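The index line (348) and pointer tip (349) coincide, and the lever is open and untouched. Now a pause, then a stepwise close while backing the TCP so that the leg stays put.

```bash
python3 - <<'E'
from h import *
f0=np.load("f0.npy");r.sleep(1.2)
y0=ysl();o0=r.current_opening();c=o0;k=0
r.set_gripper(o0,40)
while c>.59:
    c-=.014;k+=1
    r.set_gripper(c); o=r.current_opening()
    r.move_linear([*S(0,y0-(o0-o)*.0425),.062],vel=.03)
    if k%4==0:
        print("open %.3f cmd %.3f fy %.1f ff %.1f t %.1f"%(o,c,fy(f0),r.current_finger_force(),r.current_t()))
        g=gap(shot("wrist")); y0+=np.clip(g,-.001,.001)
        if abs(g)>.003: print("STOP");break
    if r.current_t()>42: break
shot("wrist","mid.png");print(r.current_t())
E
```

```text
open 0.766 cmd 0.766 fy -6.1 ff 2.6 t 25.1
idx u 262.8 sy 0.0498 sx -0.0164 depthpt [0.5104 0.0886 0.0616] | tip 263.1 152.25641025641025 sy 0.0499 mid 0.0499 gap 0.0001 tcp 0.0510
open 0.714 cmd 0.710 fy -5.6 ff 8.3 t 27.0
idx u 266.3 sy 0.0497 sx -0.0165 depthpt [0.5104 0.088  0.0609] | tip 266.5 152.26666666666668 sy 0.0499 mid 0.0499 gap 0.0003 tcp 0.0489
open 0.659 cmd 0.654 fy -4.8 ff 8.4 t 29.0
idx u 252.5 sy 0.0403 sx -0.0162 depthpt [0.5091 0.0798 0.0614] | tip 269.7 152.0487804878049 sy 0.0499 mid 0.0499 gap 0.0096 tcp 0.0469
STOP
29.0583
```

The last reading is an artefact: the search window (251–267) had lost the line, which now sits near column 269. I'll re-measure with the window shifted before continuing.

```bash
python3 - <<'E'
from h import *
f0=np.load("f0.npy")
g=gap(shot("wrist"),269)
if abs(g)<.002:
    y0=ysl()+g;o0=r.current_opening();c=o0-.005;k=0
    while c>.56:
        c-=.014;k+=1
        r.set_gripper(c); o=r.current_opening()
        r.move_linear([*S(0,y0-(o0-o)*.0425),.062],vel=.03)
        if k%3==0:
            print("open %.3f cmd %.3f fy %.1f ff %.1f t %.1f"%(o,c,fy(f0),r.current_finger_force(),r.current_t()))
            g=gap(shot("wrist"),272); y0+=np.clip(g,-.001,.001)
            if abs(g)>.003: print("STOP");break
        if o-c>.03: break
    print("end",o,c,r.current_finger_force(),r.current_t()); g=gap(shot("wrist","mid2.png"),273)
E
```

```text
idx u 272.4 sy 0.0510 sx -0.0162 depthpt [0.5104 0.0889 0.0623] | tip 269.8 152.2439024390244 sy 0.0499 mid 0.0499 gap -0.0010 tcp 0.0469
open 0.608 cmd 0.608 fy -4.5 ff 8.4 t 30.5
idx u 276.3 sy 0.0502 sx -0.0161 depthpt [0.5105 0.0879 0.0621] | tip 274.5 151.34782608695653 sy 0.0499 mid 0.0499 gap -0.0004 tcp 0.0440
open 0.567 cmd 0.566 fy -4.3 ff 8.2 t 32.0
idx u 279.0 sy 0.0495 sx -0.0159 depthpt [0.5105 0.0872 0.0619] | tip 278.1 151.4102564102564 sy 0.0499 mid 0.0497 gap 0.0004 tcp 0.0419
end 0.5567837612144718 0.5518492415315996 20.841946005821228 32.475
idx u 279.9 sy 0.0500 sx -0.0159 depthpt [0.5103 0.0877 0.063 ] | tip 278.0 151.31578947368422 sy 0.0499 mid 0.0498 gap -0.0001 tcp 0.0419
```

```bash
python3 - <<'E'
from h import *
f0=np.load("f0.npy")
r.set_gripper(.5,40); print(r.current_opening(),r.current_finger_force(),fy(f0))
g=gap(shot("wrist"),279)
if .0004<abs(g)<.003: r.move_linear([*S(0,ysl()+g),.062],vel=.03)
r.sleep(.3)
d=shot("wrist","fin.png");gap(d,279);print(r.current_opening(),r.current_finger_force(),fy(f0),r.current_t())
E
```

```text
0.5522151440895284 38.661258816719055 -6.062815027658709
idx u 281.0 sy 0.0507 sx -0.0158 depthpt [0.5103 0.0882 0.0637] | tip 278.0 151.31578947368422 sy 0.0500 mid 0.0498 gap -0.0007 tcp 0.0420
idx u 281.0 sy 0.0504 sx -0.0158 depthpt [0.5104 0.0879 0.0631] | tip 278.4 151.2325581395349 sy 0.0499 mid 0.0500 gap -0.0005 tcp 0.0416
0.5463842535120034 38.9278507232666 -5.589004066994638 33.3917
```

View pics/fin.png

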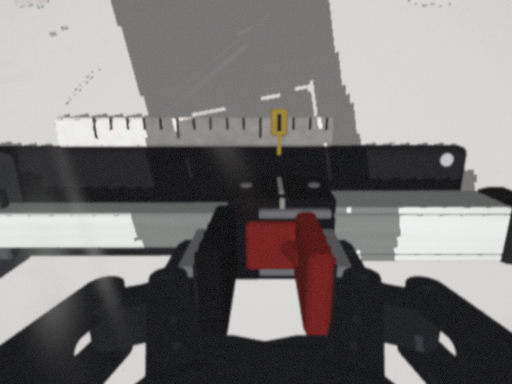

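The picture shows the lever plate pressed toward the grip plate, with the index line (280,183) at the pointer tip (279,153). The opening has stalled at about 47 mm with 39 N of squeeze, so the lever is on its end stop. Handing in.

```bash
python3 -c "
from h import *
gap(shot('wrist'),280);print(r.current_opening(),r.hand_in())"
```

```text
idx u 281.0 sy 0.0504 sx -0.0158 depthpt [0.5106 0.0879 0.0624] | tip 278.4 151.2888888888889 sy 0.0499 mid 0.0500 gap -0.0005 tcp 0.0416
the job is handed in; nothing more can be done
0.5549514149996326 None
```

I handed the job in at about 33 s: the knob is at its clockwise stop, the leg is about 0.5 mm from the pointer, and the red lever is squeezed closed at about 39 N; no verdict came back, and my first knob grasp missed because the fingertips sat 30 mm higher than stated.

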